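# Angle the drip tray past the guard post into its dock

### The job

Put the long slotted drip tray away in its aluminium dock by pushing it flat along the counter with the fingertips: push one end in behind the guard post first, then the other, until the tray lies fully home along the dock's back rail, between its two end stops. Push it gently, without squeezing or lifting it, and leave the milk jar, tin, portion cup and blue clip where they stand.

Things in the scene. Friction and masses are not known exactly. Their poses are not given: they have to be found in the camera images.
- tray: Steel drip tray with a black slotted top, a rigid solid bar 240 mm long (its own y), 36 mm wide (x) and 30 mm high, about 0.4 kg, loose on the counter. It is the same both ways round. Origin: centre of its underside; z up.
- dock: Fixed aluminium dock without floor: back rail and two end stops, 24 mm high, 10 thick. Origin: on the counter, middle of the rail's inner face; -x points out of the open front, y along the rail. Stops: inner faces at y = +150 and -150 mm, reaching out to x = -42. A tray that is home has its centre at x = -18, y within 30 of 0, parallel to y. The tray starts in front, towards +y.
- post (a point): Top centre of the fixed steel guard post with red cap: 18 mm diameter, 55 high. In the dock's frame it is at x = -84, y = -75 mm: 75 mm are clear between post and back rail, and the tray cannot go straight in. Its -y end goes in first, at a slant of some 30 degrees, on the +y side of the post and then behind it; then the +y end is swung in.
- milk_jar: Small jar with red lid, 70 mm across, 102 mm high, a bystander. Origin: centre of its underside.
- tin: Low fruit tin, 76 mm across, 58 mm high, a bystander. Origin: centre of its underside.
- cup: White portion cup, 57 mm across, 26 mm high, a bystander. Origin: centre of its underside.
- clip: Blue binder clip, 40 x 28 x 17 mm, a bystander. Origin: centre of its underside.

How it is judged (in metres and radians):
At the end, for the whole second after the job is handed in: The tray lies at rest, flat on the counter, between the dock's end stops (centre within 36 mm of the dock's middle), within 8 mm of the back rail and within 0.06 rad of parallel to it (x of tray in the frame of dock between -0.026 and -0.012 m and y of tray in the frame of dock between -0.036 and 0.036 m and angle between the y axis of tray and the y axis of dock, either way round below 0.06 rad and angle between tray's own z axis and vertical below 0.03 rad and height (world z) of tray below 0.004 m and linear speed of tray below 0.01 m/s); the robot touches nothing.
It fails at once if the tray is lifted (more than 5 mm) or tipped (more than 0.12 rad) (height (world z) of tray above 0.005 m or angle between tray's own z axis and vertical above 0.12 rad).
It fails at once if the tray is squeezed or pressed with more than 80 N (contact force between the fingers and tray above 80 N).
It fails at once if a bystander is moved more than 15 mm (distance of any of milk_jar, tin, cup, clip from where it was at the start of the episode above 0.015 m).
It also fails if it takes over 72 s, if anything falls off the work surface, if the arm or the gripper's body presses on something with over 40 N, if the wrist force passes 120 N, or if a joint passes its speed limit or range.

### The arm

A 6-joint arm with a two-finger parallel gripper is mounted at the origin on a cart in front of the work surface, level with it; the furniture and walls round the work are solid. World frame = base frame: x ahead of the robot, y to its left, z up, the work surface at z = 0. Lengths are in mm, angles in rad, forces in N, time in s.
With the tool pointing down it reaches from about 250 to 850 mm from the base axis. Payload 12.5 kg.
Tool frame: the origin (TCP) lies on the centre line of the jaws, within the pads' length; the fingertips stand 14 mm ahead of it and the grasp point (between the pads) lies 5 mm behind it; z points along the fingers, y is the line along which they close (so a half turn about z gives the same grasp; the last joint's range is limited). The gripper opens to 93 mm and grips with 3 to 60 N. Pads are 15 mm wide; open, the fingers measure 128 mm over their backs; the gripper's body (75 mm by 188 mm) begins 65 mm behind the grasp point.
Start: joints at [-0.085, 0.351, 1.652, -0, 1.139, -0.085], TCP at [549.986, 0.027, 232.633] pointing down, gripper open.
Joint ranges: [-2.75, 2.75], [-0.79, 2.1], [0.01, 2.65], [-1.57, 4.71], [0.07, 3.14], [-2.87, 2.87]. Speed limits (rad/s): [2.22, 2.22, 2.79, 3.14, 3.14, 3.14].

### API

Orientations are given as [roll, pitch, yaw] about the fixed x, y, z axes, in that order (R = Rz(yaw) Ry(pitch) Rx(roll)).
In Python, from rig import * gives the robot as it stands. The module is installed in compiled form; this text tells all that it offers.
- The arm moves only by the shell command python3 -m jog 'ROWS' [FORCE]. ROWS is JSON, a list of rows, each an object of numbers: "ax", "ay", "az": the turn, a rotation vector about the tool's x, y, z in degrees; "dx", "dy", "dz": the shift along the tool's x, y, z in mm; "fingers": the finger opening in mm, from 0 to 93. In form: [{"ax": .., "ay": .., "az": .., "dx": .., "dy": .., "dz": .., "fingers": ..}, ...]. A call has exactly 10 rows; each row is the pose to reach, as a shift and turn from the pose commanded when the call began, along the tool's axes at that moment; what a row does not reach only later rows make up. A row lasts 1/12 s, in which the tool goes at most 41.7 mm and 7.16 degrees, less where a joint would pass 70% of its speed; a pose out of reach is approached as far as the arm can. A call with a gripper value outside its range is refused whole. The fingers move at their own pace and stop on an object; FORCE is the grip in N (left out, the last holds). Time passes only in rows, so rows that repeat a pose let the fingers close, or fill a call up. It gives the time, the measured TCP pose, the force, the opening and the grip force at its end, in the units of the state.
- observe(): the state, without advancing time (a new reading comes with each control period).
- snapshot(name): name is "scene" or "side" or "wrist"; returns the picture (400x640x3 uint8, blue, green, red); there is no depth.
- camera_info(name): a dict with "vertical_fov" (degrees; the focal length in pixels is half the picture's height over the tangent of half this angle, whatever the lens; pixels are square), "cx", "cy" (the principal point, pixels), "distortion" ([k1, k2, p1, p2, k3] as OpenCV has them; the pictures are not rectified), "R" (3x3) and "t" (3): a world point X has camera coordinates R X + t; the wrist camera has in their place "mount" (4x4, takes a point from camera to tool coordinates, whose origin is the TCP and whose axes are the flange's). Camera axes: x right, y down, z forward; pixel columns grow to the right and rows downward; lengths in mm; the calibration is good to about 2 mm. A picture is of the moment at which its call begins: read the wrist's pose just before it. camera_info takes no time and is no camera call.
- sign_off(): hands the job in; it is judged then, once.
The state is a dict: "clock": time; "q": joint angles; "qvel": joint speeds; "joint_torque": joint torques, N m; "tool_pos": TCP position; "tool_rot": TCP orientation; "force": force on the tool from outside, world axes, zero at the start; "moment": the same for the moment, N m; "opening": finger opening in mm; "grip_force": force on a finger pad.
Only numpy, scipy, OpenCV 4.12 (cv2) and the standard library are available. Lean on these libraries where they do the work, as an engineer would, in place of code of your own. Each camera call takes 0.05 s, during which the arm holds its last target. There are 200 camera calls.

## Working session

There is one attempt and no reset: what is moved stays moved. The work goes in short steps, Python scripts to look and compute and a shell command to move; the robot and the scene stay as the last step left them, time stands still between calls to the robot, and variables do not carry over. Pictures are saved under pics/ and viewed, at most 10 in all, crops included, and the job is handed in when it is done.

```bash
mkdir -p pics
python3 - <<'E'
from rig import *
import cv2
for n in("scene","side"):
    cv2.imwrite(f"pics/{n}0.png",snapshot(n)); print(n,camera_info(n))
s=observe();print(s["clock"],s["tool_pos"],s["tool_rot"],s["force"],s["opening"])
E
```

```text
scene {'vertical_fov': 53.69294009105679, 'cx': 312.37840053954625, 'cy': 198.33359556744534, 'distortion': array([-0.06275173,  0.        ,  0.        ,  0.        ,  0.        ]), 'R': array([[ 7.31013808e-01, -6.82362365e-01, -6.44752348e-04],
       [-3.80781995e-01, -4.07146753e-01, -8.30202743e-01],
       [ 5.66236598e-01,  6.07135179e-01, -5.57461201e-01]]), 't': array([-471.71166666,  246.14404516,  752.44343146])}
side {'vertical_fov': 45.55663669589385, 'cx': 327.8901096699052, 'cy': 204.38286145243086, 'distortion': array([-0.06849856,  0.        ,  0.        ,  0.        ,  0.        ]), 'R': array([[ 0.90087822, -0.43376395,  0.01634858],
       [-0.28049672, -0.61047677, -0.74070217],
       [ 0.33127033,  0.66269673, -0.67163459]]), 't': array([-568.16233524,  165.36474184, 1081.77130617])}
0.1 [5.49715801e+02 4.93544894e-02 2.32153492e+02] [-3.14055935e+00 -1.06761558e-04  1.57079877e+00] [ 0.24359659  0.75297078 -0.39314223] 92.61610845195264
```

View pics/scene0.png

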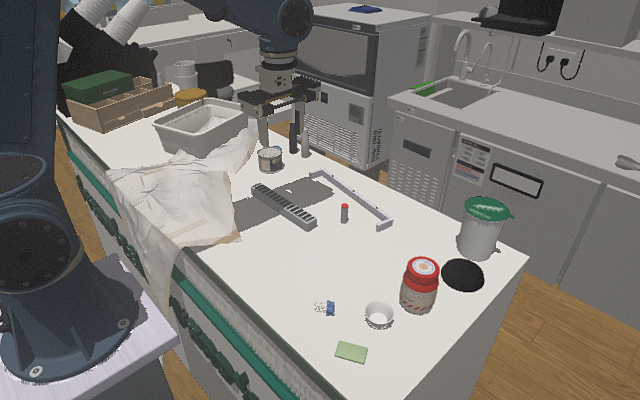

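View pics/side0.png

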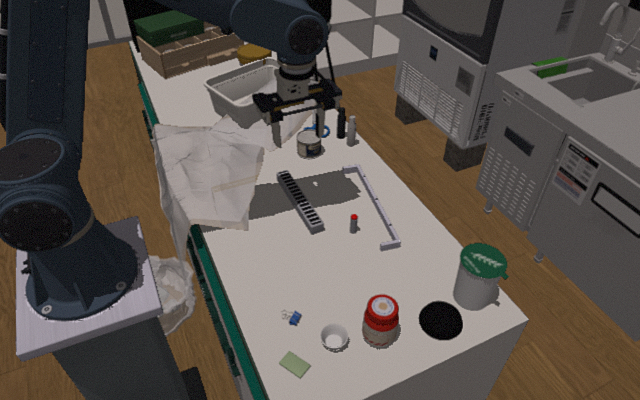

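The tray (side view about (278,172)–(322,228)) lies in front of the dock (345,168)–(400,247). The post is at (354,217) and the tin at (309,145). I'll enlarge the area.

Run:
```python
import cv2
a=cv2.imread("pics/side0.png")[150:258,265:409]; cv2.imwrite("pics/sc.png",cv2.resize(a,(792,594),interpolation=cv2.INTER_CUBIC))
a=cv2.imread("pics/scene0.png")[135:240,245:400]; cv2.imwrite("pics/cc.png",cv2.resize(a,(775,525),interpolation=cv2.INTER_CUBIC))
```

```text
(no output)
```

View pics/sc.png

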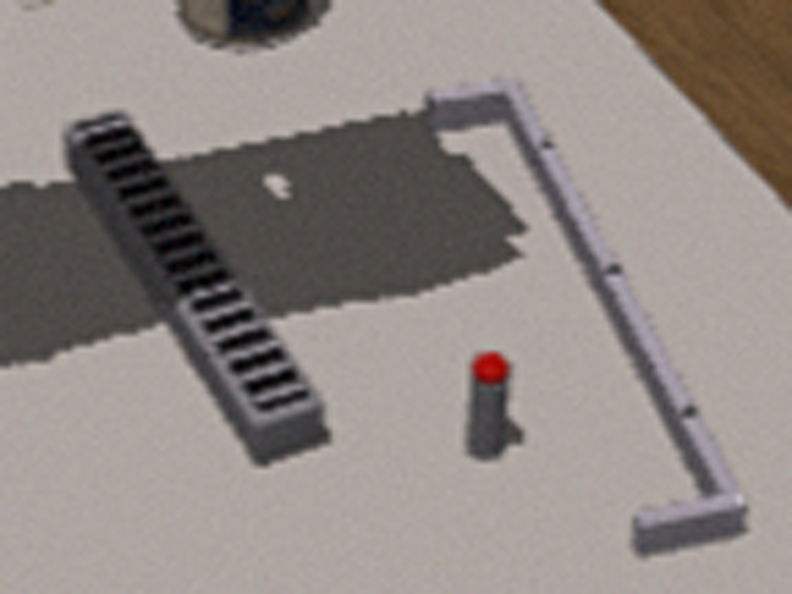

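View pics/cc.png

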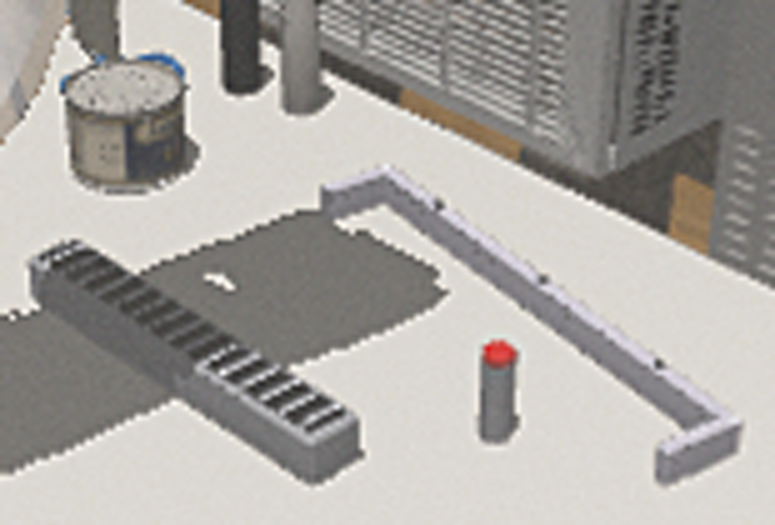

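```bash
cat > h.py <<'E'
import numpy as np,cv2
from rig import camera_info
from scipy.optimize import least_squares
def proj(n,P):
    c=camera_info(n);f=200/np.tan(np.radians(c["vertical_fov"]/2))
    K=np.array([[f,0,c["cx"]],[0,f,c["cy"]],[0,0,1]])
    return cv2.projectPoints(np.array(P,float).reshape(-1,1,3),cv2.Rodrigues(c["R"])[0],c["t"],K,c["distortion"])[0].reshape(-1,2)
def fit(obs,x0):
    "obs: list of (cam,(u,v),(x,y,z) local) -> x,y,yaw"
    def r(p):
        o=[]
        for n in {o[0] for o in obs}:
            L=np.array([q[2] for q in obs if q[0]==n],float);U=np.array([q[1] for q in obs if q[0]==n],float)
            c,s=np.cos(p[2]),np.sin(p[2])
            W=np.c_[p[0]+c*L[:,0]-s*L[:,1],p[1]+s*L[:,0]+c*L[:,1],L[:,2]]
            o.append(proj(n,W)-U)
        return np.concatenate(o).ravel()
    s=least_squares(r,x0,loss="soft_l1");print(np.round(s.x,3),"rms px",np.sqrt(np.mean(s.fun**2)).round(2),"worst",abs(s.fun).max().round(2));return s.x
def crop(pts,off,s): return [((u+.5)/s-.5+off[0],(v+.5)/s-.5+off[1]) for u,v in pts]
def todock(d,xy):
    c,s=np.cos(d[2]),np.sin(d[2]);e=np.array(xy)-d[:2];return np.array([c*e[0]+s*e[1],-s*e[0]+c*e[1]])
TR=[(-18,120,30),(18,120,30),(18,-120,30),(-18,-120,30),(-18,-120,0)]
E
python3 - <<'E'
from h import *
S=lambda p:crop(p,(265,150),5.5)
C=lambda p:crop(p,(245,135),5)
Z=lambda n,U,L:[(n,u,l) for u,l in zip(U,L)]
t=Z("side",S([(68,130),(130,115),(320,405),(253,432),(262,464)]),TR)+Z("scene",C([(30,262),(80,240),(358,415),(312,445),(313,487)]),TR)
D=[(10,160,24),(10,-160,24),(-42,160,24),(-42,-160,24)]
d=Z("side",S([(515,80),(742,500),(430,93),(636,520)]),D)+Z("scene",C([(388,166),(741,424),(322,190),(657,455)]),D)
d=fit(d,[700,0,0]);t=fit(t,[600,0,0])
print("tray in dock",todock(d,t[:2]),t[2]-d[2])
p=fit(Z("side",S([(490,357),(487,455)]),[(0,0,55),(0,0,0)])+Z("scene",C([(499,345),(497,440)]),[(0,0,55),(0,0,0)]),[650,-50,0]);print("post in dock",todock(d,p[:2]))
T=fit([("side",(309,135),(0,0,58)),("scene",C([(125,87)])[0],(0,0,58))],[600,100,0]);print("tin",todock(d,T[:2]))
np.save("d.npy",d);np.save("t.npy",t)
E
```

```text
[ 7.2854e+02 -7.2949e+01 -1.8200e-01] rms px 1.15 worst 1.88
[ 5.50017e+02  1.55880e+01 -6.00000e-03] rms px 1.17 worst 2.47
tray in dock [-191.57175814   54.8573797 ] 0.17583101201852994
[ 634.507 -133.636    0.   ] rms px 0.94 worst 1.68
post in dock [-81.5330344  -76.66450438]
[674.495 226.423   0.   ] rms px 0.96 worst 1.73
tin [-107.19744656  284.69882896]
```

```bash
python3 -m jog '[{"az":7,"dy":-5,"dx":2},{"az":14,"dy":-10,"dx":4,"dz":10},{"az":21,"dy":-15,"dx":6,"dz":20},{"az":28,"dy":-20,"dx":8,"dz":30},{"az":35,"dy":-25,"dx":10,"dz":40},{"az":42,"dy":-30,"dx":12,"dz":50},{"az":49,"dy":-35,"dx":14,"dz":60},{"az":56,"dy":-40,"dx":15,"dz":70},{"az":63,"dy":-45,"dx":15,"dz":80},{"az":70,"dy":-45,"dx":15,"dz":80}]'
python3 -m jog '[{"az":7},{"az":14},{"az":20},{"az":20},{"az":20},{"az":20},{"az":20},{"az":20},{"az":20},{"az":20}]'
python3 - <<'E'
from h import *
from rig import *
print(observe()["tool_pos"],observe()["tool_rot"])
a=snapshot("side")
for P in [(505,70,10),(505,-40,10),(505,110,90),(505,-78,90),(467,110,90)]:
    u=proj("side",[P])[0];cv2.circle(a,tuple(int(v) for v in u.round()),2,(0,0,255),-1)
cv2.imwrite("pics/s1.png",cv2.resize(a[80:320,150:450],(750,600)))
E
```

```text
[5.49715801e+02 4.93544894e-02 2.32153492e+02] [-3.14055935e+00 -1.06761558e-04  1.57079877e+00]invalid input
invalid input
```

View pics/s1.png

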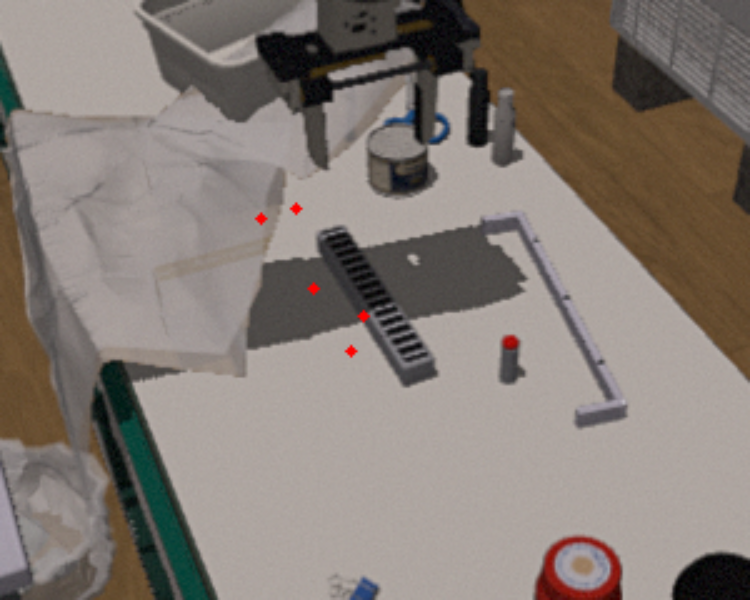

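The jog rows were refused, so every row probably needs all its keys. The marked finger spots, at crop (314,289) and (351,351), lie clear of the paper and the tray.

```bash
python3 -m jog '[{"ax":0,"ay":0,"az":7,"dx":2,"dy":-5,"dz":0,"fingers":93},{"ax":0,"ay":0,"az":14,"dx":4,"dy":-10,"dz":10,"fingers":93},{"ax":0,"ay":0,"az":21,"dx":6,"dy":-15,"dz":20,"fingers":93},{"ax":0,"ay":0,"az":28,"dx":8,"dy":-20,"dz":30,"fingers":93},{"ax":0,"ay":0,"az":35,"dx":10,"dy":-25,"dz":40,"fingers":93},{"ax":0,"ay":0,"az":42,"dx":12,"dy":-30,"dz":50,"fingers":93},{"ax":0,"ay":0,"az":49,"dx":14,"dy":-35,"dz":60,"fingers":93},{"ax":0,"ay":0,"az":56,"dx":15,"dy":-40,"dz":70,"fingers":93},{"ax":0,"ay":0,"az":63,"dx":15,"dy":-45,"dz":80,"fingers":93},{"ax":0,"ay":0,"az":70,"dx":15,"dy":-45,"dz":80,"fingers":93}]' &&
python3 -m jog '[{"ax":0,"ay":0,"az":7,"dx":0,"dy":0,"dz":0,"fingers":93},{"ax":0,"ay":0,"az":14,"dx":0,"dy":0,"dz":15,"fingers":93},{"ax":0,"ay":0,"az":20,"dx":0,"dy":0,"dz":30,"fingers":93},{"ax":0,"ay":0,"az":20,"dx":0,"dy":0,"dz":50,"fingers":93},{"ax":0,"ay":0,"az":20,"dx":0,"dy":0,"dz":70,"fingers":93},{"ax":0,"ay":0,"az":20,"dx":0,"dy":0,"dz":90,"fingers":93},{"ax":0,"ay":0,"az":20,"dx":0,"dy":0,"dz":105,"fingers":93},{"ax":0,"ay":0,"az":20,"dx":0,"dy":0,"dz":115,"fingers":93},{"ax":0,"ay":0,"az":20,"dx":0,"dy":0,"dz":120,"fingers":93},{"ax":0,"ay":0,"az":20,"dx":0,"dy":0,"dz":120,"fingers":93}]'
```

```text
clock: 0.98
tool_pos: [503.2, 15.2, 150.7]
tool_rot: [-3.14, 0.003, 0.343]
force: [0.6, 0.6, -0.2]
opening: 93.3
grip_force: 0.0
clock: 1.82
tool_pos: [504.6, 15.0, 32.0]
tool_rot: [-3.142, 0.001, -0.0]
force: [0.1, 0.4, 0.6]
opening: 92.7
grip_force: 0.0
```

```bash
python3 -m jog '[{"ax":0,"ay":0,"az":0,"dx":2,"dy":0,"dz":4,"fingers":93},{"ax":0,"ay":0,"az":0,"dx":6,"dy":0,"dz":8,"fingers":93},{"ax":0,"ay":0,"az":0,"dx":10,"dy":0,"dz":8,"fingers":93},{"ax":0,"ay":0,"az":0,"dx":14,"dy":0,"dz":8,"fingers":93},{"ax":0,"ay":0,"az":0,"dx":18,"dy":0,"dz":8,"fingers":93},{"ax":0,"ay":0,"az":0,"dx":22,"dy":0,"dz":8,"fingers":93},{"ax":0,"ay":0,"az":-1,"dx":26,"dy":0,"dz":8,"fingers":93},{"ax":0,"ay":0,"az":-2,"dx":30,"dy":0,"dz":8,"fingers":93},{"ax":0,"ay":0,"az":-3,"dx":34,"dy":0,"dz":8,"fingers":93},{"ax":0,"ay":0,"az":-4,"dx":38,"dy":0,"dz":8,"fingers":93}]'
```

```text
clock: 2.65
tool_pos: [543.2, 15.0, 24.7]
tool_rot: [-3.142, 0.0, 0.072]
force: [-3.5, -0.3, 2.2]
opening: 93.2
grip_force: 1.5
```

```bash
python3 -m jog '[{"ax":0,"ay":0,"az":-1.6,"dx":5,"dy":0,"dz":0,"fingers":93},{"ax":0,"ay":0,"az":-3.2,"dx":11,"dy":0,"dz":0,"fingers":93},{"ax":0,"ay":0,"az":-5,"dx":17,"dy":0,"dz":0,"fingers":93},{"ax":0,"ay":0,"az":-7,"dx":23,"dy":1,"dz":0,"fingers":93},{"ax":0,"ay":0,"az":-9,"dx":29,"dy":1,"dz":0,"fingers":93},{"ax":0,"ay":0,"az":-11,"dx":35,"dy":2,"dz":0,"fingers":93},{"ax":0,"ay":0,"az":-13,"dx":41,"dy":2,"dz":0,"fingers":93},{"ax":0,"ay":0,"az":-14.5,"dx":47,"dy":2.5,"dz":0,"fingers":93},{"ax":0,"ay":0,"az":-15.5,"dx":51.5,"dy":2.5,"dz":0,"fingers":93},{"ax":0,"ay":0,"az":-15.5,"dx":51.5,"dy":2.5,"dz":0,"fingers":93}]'
python3 - <<'E'
from h import *
from rig import *
for i,n in enumerate(("side","scene")):
    a=snapshot(n);cv2.imwrite(f"pics/{n}2.png",a)
a=cv2.resize(cv2.imread("pics/side2.png")[150:258,265:409],(792,594),interpolation=cv2.INTER_CUBIC)
cv2.imwrite("pics/s2.png",a)
E
```

```text
clock: 3.48
tool_pos: [595.6, 16.1, 24.7]
tool_rot: [3.141, -0.001, 0.342]
force: [-0.0, 0.6, 0.3]
opening: 93.1
grip_force: 0.0
```

View pics/s2.png

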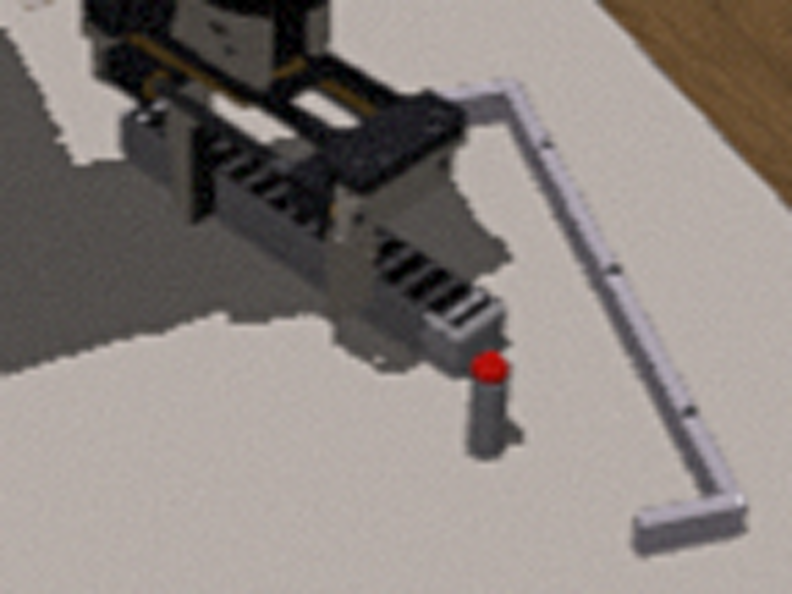

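Run:
```python
from h import *
d=np.load("d.npy")
U=crop([(122,120),(503,303),(440,337),(456,375)],(265,150),5.5)
t=fit([("side",u,TR[i]) for u,i in zip(U,(0,2,3,4))],[618,25,.34])
print(todock(d,t[:2]),t[2]-d[2]); 
c,s=np.cos(t[2]),np.sin(t[2])
for L in(120+7.5,120+30):print("end tool",t[0]-s*L,t[1]+c*L)
```

```text
[6.21299e+02 3.21670e+01 3.15000e-01] rms px 1.54 worst 3.1
[-124.45344039   84.03074368] 0.4966001914322161
end tool 581.7863037246908 153.38959421881322
end tool 574.8134538204562 174.7818676887606
```

```bash
python3 -m jog '[{"ax":0,"ay":0,"az":0,"dx":-6,"dy":0,"dz":0,"fingers":93},{"ax":0,"ay":0,"az":0,"dx":-12,"dy":0,"dz":0,"fingers":93},{"ax":0,"ay":0,"az":0,"dx":-12,"dy":0,"dz":-20,"fingers":93},{"ax":0,"ay":0,"az":0,"dx":-12,"dy":0,"dz":-50,"fingers":60},{"ax":0,"ay":0,"az":-7,"dx":-5,"dy":-20,"dz":-70,"fingers":30},{"ax":0,"ay":0,"az":-14,"dx":0,"dy":-45,"dz":-70,"fingers":0},{"ax":0,"ay":0,"az":-21,"dx":10,"dy":-75,"dz":-70,"fingers":0},{"ax":0,"ay":0,"az":-28,"dx":15,"dy":-105,"dz":-70,"fingers":0},{"ax":0,"ay":0,"az":-35,"dx":25,"dy":-135,"dz":-70,"fingers":0},{"ax":0,"ay":0,"az":-42,"dx":33.5,"dy":-161.5,"dz":-70,"fingers":0}]' &&
python3 -m jog '[{"ax":0,"ay":0,"az":-7,"dx":0,"dy":0,"dz":0,"fingers":0},{"ax":0,"ay":0,"az":-14,"dx":0,"dy":0,"dz":10,"fingers":0},{"ax":0,"ay":0,"az":-21,"dx":0,"dy":0,"dz":20,"fingers":0},{"ax":0,"ay":0,"az":-28,"dx":0,"dy":0,"dz":30,"fingers":0},{"ax":0,"ay":0,"az":-35,"dx":0,"dy":0,"dz":40,"fingers":0},{"ax":0,"ay":0,"az":-42,"dx":0,"dy":0,"dz":50,"fingers":0},{"ax":0,"ay":0,"az":-48,"dx":0,"dy":0,"dz":60,"fingers":0},{"ax":0,"ay":0,"az":-48,"dx":0,"dy":0,"dz":70,"fingers":0},{"ax":0,"ay":0,"az":-48,"dx":0,"dy":0,"dz":70,"fingers":0},{"ax":0,"ay":0,"az":-48,"dx":0,"dy":0,"dz":70,"fingers":0}]'
python3 - <<'E'
from h import *
from rig import *
s=observe();print(s["q"],s["tool_pos"],s["tool_rot"])
for n in("side","scene"): cv2.imwrite(f"pics/{n}3.png",snapshot(n))
b=cv2.resize(cv2.imread("pics/scene3.png")[120:240,240:400],(800,600),interpolation=cv2.INTER_CUBIC)
cv2.imwrite("pics/c3.png",b)
E
```

```text
clock: 4.42
tool_pos: [571.3, 180.9, 94.8]
tool_rot: [-3.142, -0.0, 1.079]
force: [-0.8, 0.4, -1.2]
opening: 51.1
grip_force: 0.0
clock: 5.25
tool_pos: [571.7, 179.3, 24.4]
tool_rot: [-3.141, -0.0, 1.907]
force: [0.6, 0.6, 0.3]
opening: 0.7
grip_force: 0.0
[ 2.26207743e-01  7.12117023e-01  1.64872379e+00  2.47333351e-05
  7.81731961e-01 -1.10380327e-01] [571.72983218 179.30207022  24.36800507] [-3.14062042e+00 -1.25267868e-04  1.90736677e+00]
```

View pics/c3.png

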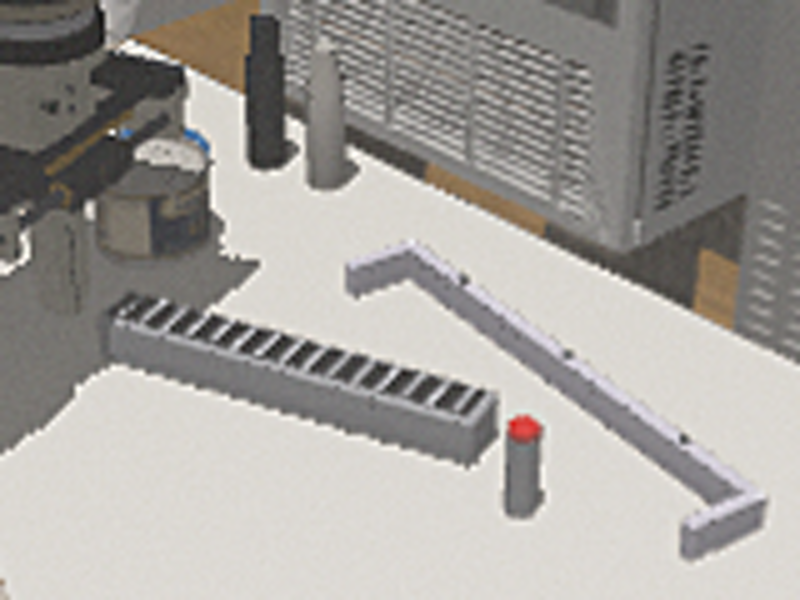

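The tray is slanted, with its near end at crop (485,420), just left of the post cap at (525,428). I'll refit its pose.

Run:
```python
from h import *
d=np.load("d.npy")
U=crop([(108,322),(131,293),(497,393),(474,424),(472,466),(110,362)],(240,120),5)
T=TR+[(-18,120,0)]
t=fit([("scene",u,T[i]) for u,i in zip(U,range(6))],[618,25,.34])
print(todock(d,t[:2]),t[2]-d[2]); 
# post clearance in tray frame
print("post in tray frame",todock(t,(634.5,-133.6)))
print("tool in tray frame",todock(t,(571.7,179.3)))
th=.52
g=np.array([-75.6,-10.1]);c,s=np.cos(d[2]),np.sin(d[2]);print("goal world",d[:2]+[c*g[0]-s*g[1],s*g[0]+c*g[1]],d[2]+th, todock(t,d[:2]+[c*g[0]-s*g[1],s*g[0]+c*g[1]]))
```

```text
[6.14747e+02 2.41200e+01 3.36000e-01] rms px 1.2 worst 2.33
[-129.44557769   74.93323492] 0.5178614221499752
post in tray frame [ -33.40866168 -155.4013668 ]
tool in tray frame [ 10.58219687 160.69205983]
goal world [652.35823525 -69.23637992] 0.33849233130847567 [   4.69191947 -100.53846612]
```

```bash
python3 -m jog '[{"ax":0,"ay":0,"az":0,"dx":-6,"dy":-4,"dz":0,"fingers":0},{"ax":0,"ay":0,"az":0,"dx":-13,"dy":-4,"dz":0,"fingers":0},{"ax":0,"ay":0,"az":0,"dx":-20,"dy":-4,"dz":0,"fingers":0},{"ax":0,"ay":0,"az":0,"dx":-24,"dy":-4,"dz":0,"fingers":0},{"ax":0,"ay":0,"az":0,"dx":-28,"dy":-4,"dz":0,"fingers":0},{"ax":0,"ay":0,"az":0,"dx":-32,"dy":-4,"dz":0,"fingers":0},{"ax":0,"ay":0,"az":0,"dx":-37,"dy":-4,"dz":0,"fingers":0},{"ax":0,"ay":0,"az":0,"dx":-42,"dy":-4,"dz":0,"fingers":0},{"ax":0,"ay":0,"az":0,"dx":-47,"dy":-3.5,"dz":0,"fingers":0},{"ax":0,"ay":0,"az":0,"dx":-52,"dy":-3,"dz":0,"fingers":0}]' &&
python3 -m jog '[{"ax":0,"ay":0,"az":0,"dx":-5,"dy":0.5,"dz":0,"fingers":0},{"ax":0,"ay":0,"az":0,"dx":-10,"dy":1,"dz":0,"fingers":0},{"ax":0,"ay":0,"az":0,"dx":-15,"dy":1.5,"dz":0,"fingers":0},{"ax":0,"ay":0,"az":0,"dx":-20,"dy":2,"dz":0,"fingers":0},{"ax":0,"ay":0,"az":0,"dx":-25,"dy":2.5,"dz":0,"fingers":0},{"ax":0,"ay":0,"az":0,"dx":-30,"dy":3,"dz":0,"fingers":0},{"ax":0,"ay":0,"az":0,"dx":-34,"dy":3.5,"dz":0,"fingers":0},{"ax":0,"ay":0,"az":0,"dx":-38,"dy":4,"dz":0,"fingers":0},{"ax":0,"ay":0,"az":0,"dx":-40,"dy":4,"dz":0,"fingers":0},{"ax":0,"ay":0,"az":0,"dx":-40,"dy":4,"dz":0,"fingers":0}]'
python3 - <<'E'
from h import *
from rig import *
for n in("side","scene"): cv2.imwrite(f"pics/{n}4.png",snapshot(n))
a=cv2.resize(cv2.imread("pics/scene4.png")[120:240,240:400],(530,398),interpolation=cv2.INTER_CUBIC)
a=cv2.resize(cv2.imread("pics/scene4.png")[150:240,270:400],(520,360),interpolation=cv2.INTER_CUBIC)
b=cv2.resize(cv2.imread("pics/side4.png")[160:250,290:410],(480,360),interpolation=cv2.INTER_CUBIC)
cv2.imwrite("pics/c4.png",cv2.resize(cv2.imread("pics/scene4.png")[120:240,240:400],(800,600),interpolation=cv2.INTER_CUBIC))
E
```

```text
clock: 6.18
tool_pos: [586.9, 129.2, 24.6]
tool_rot: [-3.141, -0.0, 1.911]
force: [-1.5, 2.9, 2.3]
opening: -0.0
grip_force: 1.6
clock: 7.02
tool_pos: [604.0, 92.6, 24.5]
tool_rot: [3.142, 0.0, 1.911]
force: [-0.4, -0.2, -0.3]
opening: 0.5
grip_force: 0.0
```

View pics/c4.png

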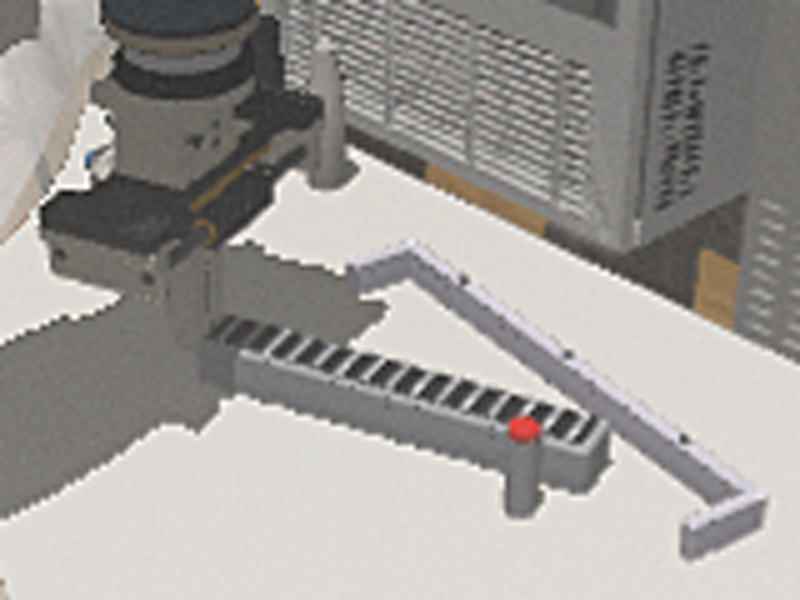

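The tray's -y end, at crop (600,450), is now passing behind the post at (523,428).

Run:
```python
from h import *
d=np.load("d.npy")
U=crop([(203,349),(222,318),(609,422),(588,452),(586,493),(205,385)],(240,120),5)
T=TR+[(-18,120,0)]
t=fit([("scene",u,T[i]) for u,i in zip(U,range(6))],[646,-28,.34])
print(todock(d,t[:2]),t[2]-d[2]); 
print("post in tray frame",todock(t,(634.5,-133.6)),"tool",todock(t,(604,92.6)))
```

```text
[ 6.38359e+02 -3.40120e+01  3.48000e-01] rms px 1.29 worst 2.37
[-95.72789703  22.01834935] 0.5299950801391746
post in tray frame [-37.63366603 -92.28383043] tool [ 10.94167117 130.73438994]
```

```bash
python3 -m jog '[{"ax":0,"ay":0,"az":0,"dx":-4,"dy":-0.5,"dz":0,"fingers":0},{"ax":0,"ay":0,"az":0,"dx":-8,"dy":-1,"dz":0,"fingers":0},{"ax":0,"ay":0,"az":0,"dx":-12,"dy":-1.5,"dz":0,"fingers":0},{"ax":0,"ay":0,"az":0,"dx":-16,"dy":-2,"dz":0,"fingers":0},{"ax":0,"ay":0,"az":0,"dx":-20,"dy":-2,"dz":0,"fingers":0},{"ax":0,"ay":0,"az":0,"dx":-24,"dy":-2.5,"dz":0,"fingers":0},{"ax":0,"ay":0,"az":0,"dx":-28,"dy":-3,"dz":0,"fingers":0},{"ax":0,"ay":0,"az":0,"dx":-31,"dy":-3,"dz":0,"fingers":0},{"ax":0,"ay":0,"az":0,"dx":-34,"dy":-3,"dz":0,"fingers":0},{"ax":0,"ay":0,"az":0,"dx":-36,"dy":-3,"dz":0,"fingers":0}]'
python3 - <<'E'
from h import *
from rig import *
for n in("side","scene"): cv2.imwrite(f"pics/{n}5.png",snapshot(n))
cv2.imwrite("pics/c5.png",cv2.resize(cv2.imread("pics/scene5.png")[120:240,240:400],(800,600),interpolation=cv2.INTER_CUBIC))
E
```

```text
clock: 7.95
tool_pos: [613.1, 57.8, 24.6]
tool_rot: [-3.142, -0.0, 1.911]
force: [-0.4, 0.6, -1.4]
opening: 0.5
grip_force: 0.8
```

View pics/c5.png

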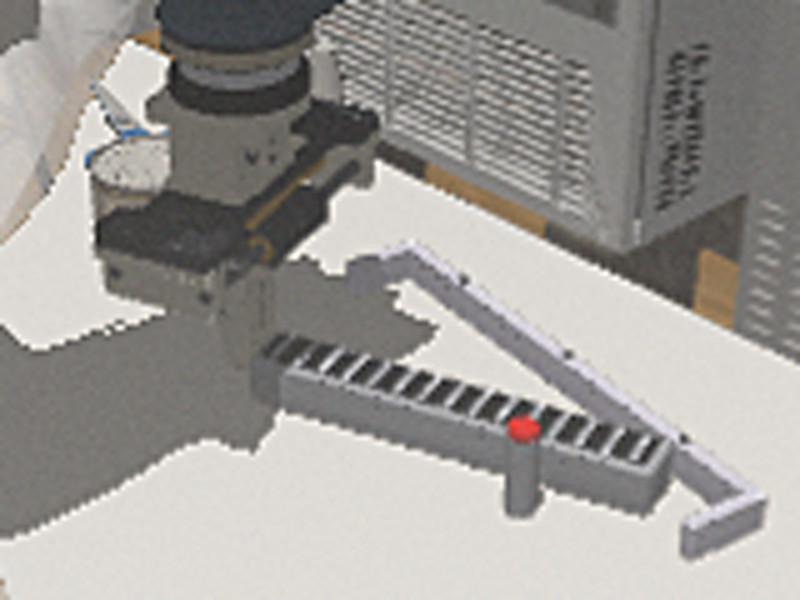

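The tray's rear -y corner, at crop (672,438), is at or just short of the rail, and the post is clear in front.

Run:
```python
from h import *
d=np.load("d.npy")
U=crop([(253,372),(272,337),(672,438),(650,472),(646,515),(254,402)],(240,120),5)
T=TR+[(-18,120,0)]
t=fit([("scene",u,T[i]) for u,i in zip(U,range(6))],[646,-28,.34])
t[:2]+=[3,4]
D=todock(d,t[:2]);th=t[2]-d[2];print(D,th)
c,s=np.cos(th),np.sin(th)
print("rear corner dock",D+[c*18+s*120,s*18-c*120])
print("post in tray frame",todock(t,(634.5,-133.6)),"tool",todock(t,(613.1,57.8)))
# push contact point on front face, local y=90
for Y in(60,90):
    L=np.array([-18-20,Y]);R=np.array([[np.cos(t[2]),-np.sin(t[2])],[np.sin(t[2]),np.cos(t[2])]]);print(Y,t[:2]+R@L)
```

```text
[ 6.48197e+02 -6.69220e+01  3.55000e-01] rms px 1.35 worst 2.62
[-77.8819827   -4.09944162] 0.5369855899121847
rear corner dock [ -1.02961904 -98.00212635]
post in tray frame [-40.25152795 -60.44762236] tool [  6.30095316 126.43412235]
60 [594.69035962 -19.89911327]
90 [584.24920622   8.22529455]
```

```bash
python3 -m jog '[{"ax":0,"ay":0,"az":0,"dx":-3,"dy":-1,"dz":0,"fingers":0},{"ax":0,"ay":0,"az":0,"dx":-6,"dy":-2,"dz":0,"fingers":0},{"ax":0,"ay":0,"az":0,"dx":-9,"dy":-3,"dz":0,"fingers":0},{"ax":0,"ay":0,"az":0,"dx":-11,"dy":-4,"dz":0,"fingers":0},{"ax":0,"ay":0,"az":0,"dx":-11,"dy":-4,"dz":0,"fingers":0},{"ax":0,"ay":0,"az":0,"dx":-11,"dy":-4,"dz":0,"fingers":0},{"ax":0,"ay":0,"az":0,"dx":-8,"dy":-4,"dz":0,"fingers":0},{"ax":0,"ay":0,"az":0,"dx":-2,"dy":-4,"dz":0,"fingers":0},{"ax":0,"ay":0,"az":0,"dx":6,"dy":-4,"dz":0,"fingers":0},{"ax":0,"ay":0,"az":0,"dx":12,"dy":-4,"dz":0,"fingers":0}]' && python3 -m jog '[{"ax":0,"ay":0,"az":0,"dx":2,"dy":-10,"dz":0,"fingers":0},{"ax":0,"ay":0,"az":0,"dx":2,"dy":-20,"dz":0,"fingers":0},{"ax":0,"ay":0,"az":0,"dx":2,"dy":-30,"dz":0,"fingers":0},{"ax":0,"ay":0,"az":0,"dx":2,"dy":-40,"dz":0,"fingers":0},{"ax":0,"ay":0,"az":0,"dx":2,"dy":-50,"dz":0,"fingers":0},{"ax":0,"ay":0,"az":0,"dx":-8,"dy":-54,"dz":0,"fingers":0},{"ax":0,"ay":0,"az":0,"dx":-20,"dy":-54,"dz":0,"fingers":0},{"ax":0,"ay":0,"az":0,"dx":-35,"dy":-54,"dz":0,"fingers":0},{"ax":0,"ay":0,"az":0,"dx":-46,"dy":-54,"dz":0,"fingers":0},{"ax":0,"ay":0,"az":0,"dx":-50,"dy":-54,"dz":0,"fingers":0}]'
```

```text
clock: 8.88
tool_pos: [604.8, 69.2, 24.6]
tool_rot: [-3.141, -0.0, 1.911]
force: [0.3, -0.4, -0.9]
opening: 0.5
grip_force: 0.0
clock: 9.72
tool_pos: [572.4, 0.9, 24.7]
tool_rot: [3.141, 0.001, 1.909]
force: [-0.0, 0.3, -0.0]
opening: 0.6
grip_force: 0.0
```

```bash
python3 -m jog '[{"ax":0,"ay":0,"az":0,"dx":0,"dy":5,"dz":0,"fingers":0},{"ax":0,"ay":0,"az":0,"dx":0,"dy":10,"dz":0,"fingers":0},{"ax":0,"ay":0,"az":1.5,"dx":1.4,"dy":16,"dz":0,"fingers":0},{"ax":0,"ay":0,"az":3,"dx":2.7,"dy":22,"dz":0,"fingers":0},{"ax":0,"ay":0,"az":4.5,"dx":3.9,"dy":28,"dz":0,"fingers":0},{"ax":0,"ay":0,"az":6,"dx":4.8,"dy":34,"dz":0,"fingers":0},{"ax":0,"ay":0,"az":7.5,"dx":5.6,"dy":39.5,"dz":0,"fingers":0},{"ax":0,"ay":0,"az":9,"dx":6.4,"dy":45,"dz":0,"fingers":0},{"ax":0,"ay":0,"az":10.5,"dx":6.9,"dy":51,"dz":0,"fingers":0},{"ax":0,"ay":0,"az":12,"dx":7.3,"dy":57,"dz":0,"fingers":0}]'
python3 - <<'E'
from h import *
from rig import *
d=np.load("d.npy");s=observe();print("tool in dock",todock(d,s["tool_pos"][:2]),s["tool_rot"][2]-d[2]-np.pi/2)
E
```

```text
clock: 10.55
tool_pos: [622.6, 29.8, 24.5]
tool_rot: [-3.141, -0.0, 1.701]
force: [-1.6, -0.5, 0.2]
opening: 0.1
grip_force: 0.7
tool in dock [-122.74508275   81.98362713] 0.31179293386236173
```

```bash
python3 -m jog '[{"ax":0,"ay":0,"az":1.5,"dx":1.4,"dy":6,"dz":0,"fingers":0},{"ax":0,"ay":0,"az":3,"dx":2.7,"dy":11.5,"dz":0,"fingers":0},{"ax":0,"ay":0,"az":4.5,"dx":3.9,"dy":17.5,"dz":0,"fingers":0},{"ax":0,"ay":0,"az":6,"dx":4.8,"dy":23,"dz":0,"fingers":0},{"ax":0,"ay":0,"az":7.5,"dx":5.6,"dy":29,"dz":0,"fingers":0},{"ax":0,"ay":0,"az":9,"dx":6.4,"dy":35,"dz":0,"fingers":0},{"ax":0,"ay":0,"az":10.5,"dx":6.9,"dy":41,"dz":0,"fingers":0},{"ax":0,"ay":0,"az":12,"dx":7.3,"dy":46,"dz":0,"fingers":0},{"ax":0,"ay":0,"az":13,"dx":7.5,"dy":50,"dz":0,"fingers":0},{"ax":0,"ay":0,"az":13,"dx":7.5,"dy":50,"dz":0,"fingers":0}]'
python3 - <<'E'
from h import *
from rig import *
d=np.load("d.npy");s=observe();print("tool in dock",todock(d,s["tool_pos"][:2]),s["tool_rot"][2]-d[2]-np.pi/2)
a=snapshot("scene");cv2.imwrite("pics/scene6.png",a)
E
```

```text
clock: 11.38
tool_pos: [671.5, 43.7, 24.5]
tool_rot: [3.141, -0.0, 1.475]
force: [1.0, -0.1, 1.1]
opening: 0.9
grip_force: 0.0
tool in dock [-77.11426983 104.39501876] 0.08535601469491372
```

```bash
python3 -m jog '[{"ax":0,"ay":0,"az":0.6,"dx":0.4,"dy":2.5,"dz":0,"fingers":0},{"ax":0,"ay":0,"az":1.2,"dx":0.8,"dy":5,"dz":0,"fingers":0},{"ax":0,"ay":0,"az":1.8,"dx":1.2,"dy":7.5,"dz":0,"fingers":0},{"ax":0,"ay":0,"az":2.5,"dx":1.6,"dy":10,"dz":0,"fingers":0},{"ax":0,"ay":0,"az":3.2,"dx":2,"dy":12.5,"dz":0,"fingers":0},{"ax":0,"ay":0,"az":3.8,"dx":2.4,"dy":15,"dz":0,"fingers":0},{"ax":0,"ay":0,"az":4.4,"dx":2.8,"dy":17,"dz":0,"fingers":0},{"ax":0,"ay":0,"az":4.8,"dx":3,"dy":19,"dz":0,"fingers":0},{"ax":0,"ay":0,"az":4.8,"dx":3,"dy":21,"dz":0,"fingers":0},{"ax":0,"ay":0,"az":4.8,"dx":3,"dy":22,"dz":0,"fingers":0}]'
python3 - <<'E'
from h import *
from rig import *
d=np.load("d.npy");s=observe();print("tool in dock",todock(d,s["tool_pos"][:2]),s["tool_rot"][2]-d[2]-np.pi/2)
E
```

```text
clock: 12.27
tool_pos: [693.4, 43.8, 24.6]
tool_rot: [3.141, -0.0, 1.391]
force: [-0.9, -0.1, -0.8]
opening: 0.2
grip_force: 0.5
tool in dock [-55.63971498 108.43885952] 0.0017543067447622906
```

```bash
python3 -m jog '[{"ax":0,"ay":0,"az":0,"dx":0,"dy":0.5,"dz":0,"fingers":0},{"ax":0,"ay":0,"az":0,"dx":0,"dy":1,"dz":0,"fingers":0},{"ax":0,"ay":0,"az":0,"dx":0,"dy":1.5,"dz":0,"fingers":0},{"ax":0,"ay":0,"az":0,"dx":0,"dy":2,"dz":0,"fingers":0},{"ax":0,"ay":0,"az":0,"dx":0,"dy":2.5,"dz":0,"fingers":0},{"ax":0,"ay":0,"az":0,"dx":0,"dy":3,"dz":0,"fingers":0},{"ax":0,"ay":0,"az":0,"dx":0,"dy":3,"dz":0,"fingers":0},{"ax":0,"ay":0,"az":0,"dx":0,"dy":3,"dz":0,"fingers":0},{"ax":0,"ay":0,"az":0,"dx":0,"dy":3,"dz":0,"fingers":0},{"ax":0,"ay":0,"az":0,"dx":0,"dy":3,"dz":0,"fingers":0}]'
```

```text
clock: 13.1
tool_pos: [696.1, 43.2, 24.7]
tool_rot: [3.141, -0.0, 1.391]
force: [0.1, 0.2, -0.1]
opening: 0.5
grip_force: 0.3
```

```bash
python3 -m jog '[{"ax":0,"ay":0,"az":0,"dx":0,"dy":0.4,"dz":0,"fingers":0},{"ax":0,"ay":0,"az":0,"dx":0,"dy":0.8,"dz":0,"fingers":0},{"ax":0,"ay":0,"az":0,"dx":0,"dy":1.2,"dz":0,"fingers":0},{"ax":0,"ay":0,"az":0,"dx":0,"dy":1.6,"dz":0,"fingers":0},{"ax":0,"ay":0,"az":0,"dx":0,"dy":2,"dz":0,"fingers":0},{"ax":0,"ay":0,"az":0,"dx":0,"dy":2,"dz":0,"fingers":0},{"ax":0,"ay":0,"az":0,"dx":0,"dy":2,"dz":0,"fingers":0},{"ax":0,"ay":0,"az":0,"dx":0,"dy":2,"dz":0,"fingers":0},{"ax":0,"ay":0,"az":0,"dx":0,"dy":2,"dz":0,"fingers":0},{"ax":0,"ay":0,"az":0,"dx":0,"dy":2,"dz":0,"fingers":0}]'
```

```text
clock: 13.93
tool_pos: [697.3, 43.0, 24.5]
tool_rot: [-3.14, 0.0, 1.391]
force: [-4.7, 1.5, 2.2]
opening: 0.4
grip_force: 3.0
```

```bash
python3 -m jog '[{"ax":0,"ay":0,"az":0,"dx":0,"dy":1,"dz":0,"fingers":0},{"ax":0,"ay":0,"az":0,"dx":0,"dy":1.5,"dz":0,"fingers":0},{"ax":0,"ay":0,"az":0,"dx":0,"dy":1.5,"dz":0,"fingers":0},{"ax":0,"ay":0,"az":0,"dx":0,"dy":-4,"dz":0,"fingers":0},{"ax":0,"ay":0,"az":0,"dx":0,"dy":-15,"dz":0,"fingers":0},{"ax":0,"ay":0,"az":0,"dx":0,"dy":-30,"dz":0,"fingers":0},{"ax":0,"ay":0,"az":0,"dx":0,"dy":-60,"dz":-20,"fingers":0},{"ax":0,"ay":0,"az":0,"dx":0,"dy":-90,"dz":-50,"fingers":0},{"ax":0,"ay":0,"az":0,"dx":10,"dy":-120,"dz":-80,"fingers":0},{"ax":0,"ay":0,"az":0,"dx":20,"dy":-150,"dz":-80,"fingers":0}]'
python3 - <<'E'
from h import *
from rig import *
for n in("side","scene"): cv2.imwrite(f"pics/{n}7.png",snapshot(n))
a=cv2.resize(cv2.imread("pics/scene7.png")[155:240,300:400],(700,595),interpolation=cv2.INTER_CUBIC)
a=np.zeros((600,800,3),np.uint8)
a[:340,:400]=cv2.resize(cv2.imread("pics/scene7.png")[160:245,300:400],(400,340),interpolation=cv2.INTER_CUBIC)
a[:,400:]=cv2.resize(cv2.imread("pics/side7.png")[155:255,335:402],(400,600),interpolation=cv2.INTER_CUBIC)
cv2.imwrite("pics/f7.png",a)
E
```

```text
clock: 14.77
tool_pos: [555.7, 89.5, 109.4]
tool_rot: [3.133, -0.002, 1.39]
force: [1.1, 1.1, 0.6]
opening: 0.6
grip_force: 0.0
```

View pics/f7.png

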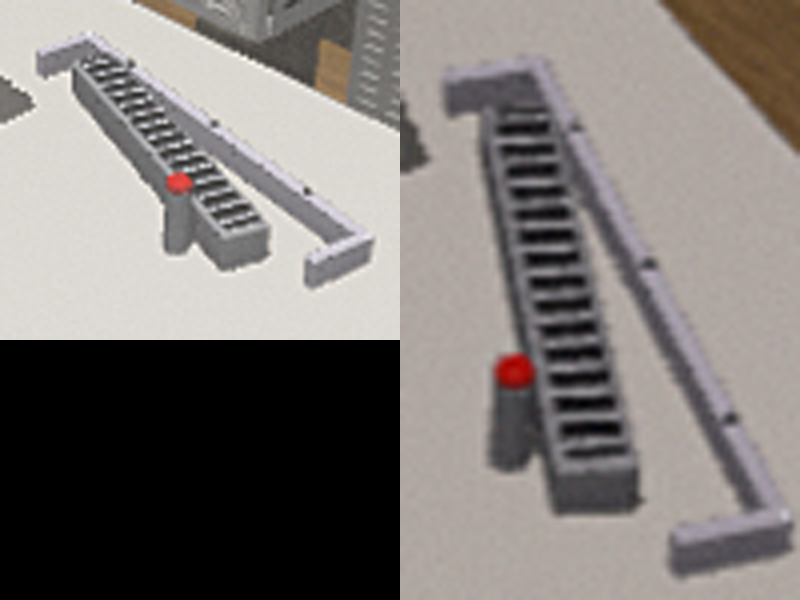

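The -y end swung out: its front corner is at side-crop (550,475). The +y end is in at the rail. The tray touches or nearly touches the post's inner side. I'll fit the pose and then push the -y end in from behind the post.

Run:
```python
from h import *
d=np.load("d.npy")
A=crop([(73,67),(268,221),(222,237),(224,269)],(300,160),4)
B=crop([(85,112),(237,458),(150,478),(156,512)],(335,155),5.98)
o=[("scene",u,TR[i]) for u,i in zip(A,(0,2,3,4))]+[("side",u,TR[i]) for u,i in zip(B,(0,2,3,4))]
t=fit(o,[690,-60,-.3]);D=todock(d,t[:2]);th=t[2]-d[2];print(D,th)
print("post in tray frame",todock(t,(634.5,-133.6)))
c,s=np.cos(th),np.sin(th)
for L in[(18,120),(-18,120),(18,-120),(-18,-120),(-18,-95)]:print(L,D+[c*L[0]-s*L[1],s*L[0]+c*L[1]])
np.save("t.npy",t)
# template refs for later: tray pose overlay check
```

```text
[ 6.93073e+02 -6.53270e+01 -3.60000e-01] rms px 1.21 worst 2.95
[-36.25998072   1.0947549 ] -0.1788199776543137
post in tray frame [-30.73954282 -84.54034353]
(18, 120) [  2.79721506 115.97963405]
(-18, 120) [-32.62873854 122.38289975]
(18, -120) [ -39.8912229  -120.19338995]
(-18, -120) [ -75.3171765  -113.79012425]
(-18, -95) [-70.87046422 -89.18876758]
```

```bash
python3 -m jog '[{"ax":0,"ay":0,"az":7,"dx":-10,"dy":10,"dz":0,"fingers":93},{"ax":0,"ay":0,"az":14,"dx":-20,"dy":20,"dz":0,"fingers":93},{"ax":0,"ay":0,"az":21,"dx":-32,"dy":32,"dz":0,"fingers":93},{"ax":0,"ay":0,"az":28,"dx":-44,"dy":44,"dz":0,"fingers":93},{"ax":0,"ay":0,"az":35,"dx":-56,"dy":56,"dz":0,"fingers":93},{"ax":0,"ay":0,"az":42,"dx":-68,"dy":67,"dz":0,"fingers":93},{"ax":0,"ay":0,"az":49,"dx":-80,"dy":78,"dz":0,"fingers":93},{"ax":0,"ay":0,"az":56,"dx":-92,"dy":89,"dz":0,"fingers":93},{"ax":0,"ay":0,"az":63,"dx":-104,"dy":100,"dz":0,"fingers":93},{"ax":0,"ay":0,"az":70,"dx":-113.5,"dy":109,"dz":0,"fingers":93}]' &&
python3 -m jog '[{"ax":0,"ay":0,"az":7,"dx":0,"dy":0,"dz":0,"fingers":93},{"ax":0,"ay":0,"az":14,"dx":0,"dy":0,"dz":0,"fingers":93},{"ax":0,"ay":0,"az":20,"dx":0,"dy":0,"dz":0,"fingers":93},{"ax":0,"ay":0,"az":20,"dx":0,"dy":0,"dz":0,"fingers":93},{"ax":0,"ay":0,"az":20,"dx":0,"dy":0,"dz":0,"fingers":93},{"ax":0,"ay":0,"az":20,"dx":0,"dy":0,"dz":0,"fingers":93},{"ax":0,"ay":0,"az":20,"dx":0,"dy":0,"dz":0,"fingers":93},{"ax":0,"ay":0,"az":20,"dx":0,"dy":0,"dz":0,"fingers":93},{"ax":0,"ay":0,"az":20,"dx":0,"dy":0,"dz":0,"fingers":93},{"ax":0,"ay":0,"az":20,"dx":0,"dy":0,"dz":0,"fingers":93}]'
python3 - <<'E'
from h import *
from rig import *
d=np.load("d.npy");s=observe();print("tool in dock",todock(d,s["tool_pos"][:2]),s["tool_rot"][2]-d[2],s["q"][5])
E
```

```text
clock: 15.7
tool_pos: [642.1, -43.2, 104.5]
tool_rot: [3.141, -0.001, 0.163]
force: [0.7, -0.7, 0.3]
opening: 62.6
grip_force: 0.0
clock: 16.53
tool_pos: [641.0, -41.7, 104.6]
tool_rot: [3.142, -0.0, -0.179]
force: [0.1, 0.0, 0.5]
opening: 92.9
grip_force: 0.0
tool in dock [-91.73148046  14.885691  ] 0.0024489750402961474 1.612379882372598
```

```bash
python3 -m jog '[{"ax":0,"ay":0,"az":0,"dx":0,"dy":0,"dz":15,"fingers":93},{"ax":0,"ay":0,"az":0,"dx":0,"dy":0,"dz":35,"fingers":93},{"ax":0,"ay":0,"az":0,"dx":0,"dy":0,"dz":55,"fingers":93},{"ax":0,"ay":0,"az":0,"dx":0,"dy":0,"dz":70,"fingers":93},{"ax":0,"ay":0,"az":0,"dx":0,"dy":0,"dz":80,"fingers":93},{"ax":0,"ay":0,"az":0,"dx":3,"dy":0,"dz":80,"fingers":93},{"ax":0,"ay":0,"az":0,"dx":6,"dy":0,"dz":80,"fingers":93},{"ax":0,"ay":0,"az":0,"dx":9,"dy":0,"dz":80,"fingers":93},{"ax":0,"ay":0,"az":0,"dx":12,"dy":0,"dz":80,"fingers":93},{"ax":0,"ay":0,"az":0,"dx":15,"dy":0,"dz":80,"fingers":93}]' &&
python3 -m jog '[{"ax":0,"ay":0,"az":0,"dx":3,"dy":0,"dz":0,"fingers":93},{"ax":0,"ay":0,"az":0,"dx":6,"dy":0,"dz":0,"fingers":93},{"ax":0,"ay":0,"az":0,"dx":9,"dy":0,"dz":0,"fingers":93},{"ax":0,"ay":0,"az":0,"dx":12,"dy":0,"dz":0,"fingers":93},{"ax":0,"ay":0,"az":0,"dx":15,"dy":0,"dz":0,"fingers":93},{"ax":0,"ay":0,"az":0,"dx":18,"dy":0,"dz":0,"fingers":93},{"ax":0,"ay":0,"az":0,"dx":21,"dy":0,"dz":0,"fingers":93},{"ax":0,"ay":0,"az":0,"dx":24,"dy":0,"dz":0,"fingers":93},{"ax":0,"ay":0,"az":0,"dx":27,"dy":0,"dz":0,"fingers":93},{"ax":0,"ay":0,"az":0,"dx":30,"dy":0,"dz":0,"fingers":93}]'
```

```text
clock: 17.37
tool_pos: [656.6, -44.6, 25.6]
tool_rot: [-3.142, -0.002, -0.18]
force: [0.2, 0.1, -0.1]
opening: 92.8
grip_force: 0.0
clock: 18.2
tool_pos: [685.6, -49.9, 24.6]
tool_rot: [-3.142, 0.0, -0.18]
force: [-3.5, -0.5, 1.6]
opening: 92.8
grip_force: 1.3
```

```bash
python3 -m jog '[{"ax":0,"ay":0,"az":0,"dx":0.7,"dy":0,"dz":0,"fingers":93},{"ax":0,"ay":0,"az":0,"dx":1.4,"dy":0,"dz":0,"fingers":93},{"ax":0,"ay":0,"az":0,"dx":2.1,"dy":0,"dz":0,"fingers":93},{"ax":0,"ay":0,"az":0,"dx":2.8,"dy":0,"dz":0,"fingers":93},{"ax":0,"ay":0,"az":0,"dx":3.5,"dy":0,"dz":0,"fingers":93},{"ax":0,"ay":0,"az":0,"dx":4,"dy":0,"dz":0,"fingers":93},{"ax":0,"ay":0,"az":0,"dx":4,"dy":0,"dz":0,"fingers":93},{"ax":0,"ay":0,"az":0,"dx":4,"dy":0,"dz":0,"fingers":93},{"ax":0,"ay":0,"az":0,"dx":4,"dy":0,"dz":0,"fingers":93},{"ax":0,"ay":0,"az":0,"dx":4,"dy":0,"dz":0,"fingers":93}]'
python3 - <<'E'
from h import *
from rig import *
d=np.load("d.npy");s=observe();print(todock(d,s["tool_pos"][:2]),s["force"],s["moment"])
E
```

```text
clock: 19.03
tool_pos: [689.3, -50.5, 24.6]
tool_rot: [-3.142, -0.0, -0.18]
force: [-0.7, 0.7, 0.5]
opening: 93.2
grip_force: 0.3
[-42.64819346  14.97986141] [-0.68399059  0.65099783  0.47332145] [ 0.05832701  0.22375643 -0.06457958]
```

```bash
python3 -m jog '[{"ax":0,"ay":0,"az":0,"dx":0.4,"dy":0,"dz":0,"fingers":93},{"ax":0,"ay":0,"az":0,"dx":0.8,"dy":0,"dz":0,"fingers":93},{"ax":0,"ay":0,"az":0,"dx":1.2,"dy":0,"dz":0,"fingers":93},{"ax":0,"ay":0,"az":0,"dx":1.6,"dy":0,"dz":0,"fingers":93},{"ax":0,"ay":0,"az":0,"dx":2,"dy":0,"dz":0,"fingers":93},{"ax":0,"ay":0,"az":0,"dx":2,"dy":0,"dz":0,"fingers":93},{"ax":0,"ay":0,"az":0,"dx":2,"dy":0,"dz":0,"fingers":93},{"ax":0,"ay":0,"az":0,"dx":2,"dy":0,"dz":0,"fingers":93},{"ax":0,"ay":0,"az":0,"dx":2,"dy":0,"dz":0,"fingers":93},{"ax":0,"ay":0,"az":0,"dx":2,"dy":0,"dz":0,"fingers":93}]'
```

```text
clock: 19.87
tool_pos: [689.9, -50.8, 24.7]
tool_rot: [3.141, 0.003, -0.179]
force: [-10.0, 0.1, 7.1]
opening: 92.9
grip_force: 4.9
```

```bash
python3 -m jog '[{"ax":0,"ay":0,"az":0,"dx":-2,"dy":0,"dz":0,"fingers":93},{"ax":0,"ay":0,"az":0,"dx":-8,"dy":0,"dz":0,"fingers":93},{"ax":0,"ay":0,"az":0,"dx":-18,"dy":0,"dz":0,"fingers":93},{"ax":0,"ay":0,"az":0,"dx":-30,"dy":0,"dz":0,"fingers":93},{"ax":0,"ay":0,"az":0,"dx":-30,"dy":0,"dz":-30,"fingers":93},{"ax":0,"ay":0,"az":0,"dx":-30,"dy":0,"dz":-65,"fingers":93},{"ax":0,"ay":0,"az":0,"dx":-60,"dy":-20,"dz":-90,"fingers":93},{"ax":0,"ay":0,"az":0,"dx":-100,"dy":-50,"dz":-100,"fingers":93},{"ax":0,"ay":0,"az":0,"dx":-140,"dy":-80,"dz":-110,"fingers":93},{"ax":0,"ay":0,"az":0,"dx":-160,"dy":-100,"dz":-110,"fingers":93}]'
cat > v.py <<'E'
from h import *
from scipy.optimize import differential_evolution
from scipy.ndimage import map_coordinates
d=np.load("d.npy")
def check(tag,lo,hi):
    G={}
    for n in("side","scene"):
        g=cv2.GaussianBlur(cv2.imread(f"pics/{n}{tag}.png",0).astype(np.float32),(0,0),.8)
        G[n]=np.hypot(cv2.Sobel(g,5,1,0),cv2.Sobel(g,5,0,1))
    V=np.array([(-18,120,30),(18,120,30),(18,-120,30),(-18,-120,30),(-18,120,0),(-18,-120,0),(18,-120,0)],float)
    E=[(0,1),(0,3),(2,3),(1,2),(4,5),(5,6),(3,5),(2,6)]
    L=np.concatenate([V[a]+np.linspace(0,1,int(np.hypot(*(V[a]-V[b])[:2])/3)+8)[:,None]*(V[b]-V[a]) for a,b in E])
    def f(p):
        yaw=d[2]+p[2];c,s=np.cos(d[2]),np.sin(d[2]);o=d[:2]+[c*p[0]-s*p[1],s*p[0]+c*p[1]]
        C,S=np.cos(yaw),np.sin(yaw);W=np.c_[o[0]+C*L[:,0]-S*L[:,1],o[1]+S*L[:,0]+C*L[:,1],L[:,2]]
        return -sum(map_coordinates(G[n],proj(n,W)[:,::-1].T,order=1).mean() for n in G)
    r=differential_evolution(f,list(zip(lo,hi)),seed=1,maxiter=60,popsize=12);print(tag,r.x.round(3),r.fun)
check(7,(-50,-20,-.3),(-5,30,.1))
check(8,(-50,-30,-.25),(-5,40,.25))
E
python3 - <<'E'
from h import *
from rig import *
for n in("side","scene"): cv2.imwrite(f"pics/{n}8.png",snapshot(n))
E
python3 v.py
python3 - <<'E'
import cv2,numpy as np
# bystander check: difference of start and end images around them
for n,b in(("side",[(285,305,305,328),(320,320,350,350),(362,292,400,345),(297,128,322,158)]),("scene",[(315,298,338,315),(362,300,396,328),(398,255,440,313)])):
    A=cv2.imread(f"pics/{n}0.png",0).astype(int);B=cv2.imread(f"pics/{n}8.png",0).astype(int)
    for x,y,X,Y in b: print(n,(x,y),abs(A-B)[y:Y,x:X].mean().round(1))
E
```

```text
clock: 20.7
tool_pos: [554.8, 71.4, 135.4]
tool_rot: [-3.141, -0.003, -0.181]
force: [0.5, 0.4, -0.4]
opening: 92.7
grip_force: 0.0
7 [-38.286   3.058  -0.176] -306.58526611328125
8 [-1.6513e+01  7.2780e+00  1.2000e-02] -322.56585693359375
side (285, 305) 2.1
side (320, 320) 2.0
side (362, 292) 3.0
side (297, 128) 36.4
scene (315, 298) 1.9
scene (362, 300) 1.8
scene (398, 255) 2.7
```

The fit puts the tray home (x ≈ -16.5 mm, y ≈ 7 mm, 0.012 rad). The jar, cup and clip look unchanged. The arm hides the tin in the side view, but the fingers never worked close to it.

```bash
python3 -c "
from rig import *
print(sign_off())"
```

```text
the job is handed in; nothing more can be done
None
```

The tray is home along the dock's back rail and the job is handed in at about 21 s; the verdict wasn't shown, and the tin, hidden by the arm in the last check, couldn't be confirmed unmoved like the jar, cup and clip.

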